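# Fit a splined change gear on a bench gear drive and hold it home

## Task

Make the bench gear drive safe by pressing the keys on its white panel one at a time - red, then yellow, then blue, each fully down and let up again. Then pick up the orange gear with the square aluminium boss, turn it until its cross-shaped bore meshes with the ribs of the drive's upright spindle, slide it down and push it fully home against the sprung red collar. Finish still gripping the gear and pressing it home, so that a colleague could fit the clip; leave the other loose things on the bench where they are.

Things in the scene. Friction and masses are not known exactly. Their poses are not given: they have to be found in the camera images.
- gear: orange gear, 77 mm across, 12 mm thick, with a square aluminium boss (40 mm flats, top 48 mm above the underside). Origin: underside centre; z up the bore; x, y normal to the flats. Through bore, a cross: four grooves along +-x, +-y, 8 mm wide, out to 15 mm from the axis, round a hole clearing an 18 mm shaft: every quarter turn fits. Lies boss up; 0.22 kg; grip two facing flats, above the teeth.
- spindle: upright steel splined spindle, does not turn, at a new angle each time. Origin: on its axis at the housing's top, 80 mm above the bench; z up. Core 16 mm across up to 52 mm, then a cone to 9 mm at 62 mm (top). Four ribs along +-x, +-y, 6 mm wide, out to 14 mm from the axis, from 0 up to 45 mm. The bare core above them centres the gear; a gear not turned to fit rests on the rib tops.
- thrust_collar (a joint): sprung red ring round the spindle's foot, 54 mm across, 12 mm tall; value: how far it is pushed down, 0 (free, its top 12 mm above the spindle's origin) to 0.008 m (stop, top 4 mm above it). Its spring yields from 6 N, 14 N at the stop; the gear's weight alone does not move it, and it lifts the gear again when pressing stops.
- drive: bench gear drive, fixed: green housing 150 x 150 mm, 80 mm tall with a grey motor to its +x side (135 mm from the origin to its end). Origin: centre of its underside; z up.
- panel: white key panel, fixed, 90 x 190 x 45 mm, the three keys in a row along its y on its top. Origin: centre of its underside; z up.
- red_key (a joint): spring key, round red cap 28 mm across on a low black housing, on top of the white panel; value is its travel, 0 up to 0.006 m fully down; 5 N holds it fully down and it springs back up when let go. The three keys stand in a row 56 mm apart, in any order
- red_key_top (a point): centre of the top face of the red key's cap (moves down with it); 68 mm above the bench; press straight down here
- yellow_key (a joint): spring key, round yellow cap 28 mm across on a low black housing, on top of the white panel; value is its travel, 0 up to 0.006 m fully down; 5 N holds it fully down and it springs back up when let go. The three keys stand in a row 56 mm apart, in any order
- yellow_key_top (a point): centre of the top face of the yellow key's cap (moves down with it); 68 mm above the bench; press straight down here
- blue_key (a joint): spring key, round blue cap 28 mm across on a low black housing, on top of the white panel; value is its travel, 0 up to 0.006 m fully down; 5 N holds it fully down and it springs back up when let go. The three keys stand in a row 56 mm apart, in any order
- blue_key_top (a point): centre of the top face of the blue key's cap (moves down with it); 68 mm above the bench; press straight down here
- pulley: dark steel pulley with a round boss and plain round bore, 68 mm across, 34 mm tall, lying on the bench near the gear. Origin: centre of its underside. A bystander: leave it alone.
- grease_jar: closed jar with blue cap, 64 mm across, 70 mm tall. Origin: centre of its underside. A bystander: leave it alone.
- screwdriver: screwdriver lying beyond the middle of the bench. Origin under its middle. A bystander: leave it alone.
- wrench: steel wrench lying beyond the middle of the bench. Origin under its middle. A bystander: leave it alone.
- washer: steel washer 48 mm across, 8 mm thick, near the robot. Origin: centre of its underside. A bystander: leave it alone.
Things that resemble listed ones, but are neither listed nor needed, are in the scene too. Leave any green or purple look-alike of the gear alone.

How it is judged:
On the way, in this order (a step that is already met when the one before it is completed fails the run):
1. the red key is pressed down, alone (value of joint red_key above 0.0042 m and value of joint each of yellow_key, blue_key below 0.002 m), for 0.05 s.
2. the yellow key is pressed down, alone (value of joint yellow_key above 0.0042 m and value of joint each of red_key, blue_key below 0.002 m), for 0.05 s.
3. the blue key is pressed down, alone (value of joint blue_key above 0.0042 m and value of joint each of red_key, yellow_key below 0.002 m), for 0.05 s.
4. the gear, held by the fingers, is meshed on the spindle: right way up and well down over the ribs (horizontal distance between gear and spindle below 0.003 m and angle between the z axis of gear and the z axis of spindle, either way round below 0.08 rad and angle between gear's own z axis and vertical below 0.08 rad and z of gear in the frame of spindle below 0.03 m and contact force between the fingers and gear above 2 N), for 0.1 s.
At the end, for the whole second after the job is handed in: Gear boss-up on the spindle, within 3 mm and 0.08 rad, underside under 6.5 mm above the spindle origin (home: 4 mm), collar down over 6 of 8 mm and pressed with over 6 N, fingers on the gear with over 3 N, at rest, all keys up; it stays so for the last second (horizontal distance between gear and spindle below 0.003 m and angle between the z axis of gear and the z axis of spindle, either way round below 0.08 rad and angle between gear's own z axis and vertical below 0.08 rad and z of gear in the frame of spindle below 0.0065 m and value of joint thrust_collar above 0.006 m and contact force between gear and spindle above 6 N and contact force between the fingers and gear above 3 N and linear speed of gear below 0.02 m/s and value of joint each of red_key, yellow_key, blue_key below 0.002 m); the arm keeps its last pose, push and grip.
It fails at once if two keys are pressed down together (value of joint each of red_key, yellow_key above 0.003 m or value of joint each of red_key, blue_key above 0.003 m or value of joint each of yellow_key, blue_key above 0.003 m).
It fails at once if a bystander is shifted by more than 20 mm (distance of any of pulley, grease_jar, screwdriver, wrench, washer from where it was at the start of the episode above 0.02 m).
It also fails if it takes over 62 s, if anything falls off the work surface, if the arm or the gripper's body presses on something with over 40 N, if the wrist force passes 120 N, or if a joint passes its speed limit or range.

## Robot

A 7-joint arm with a two-finger parallel gripper is mounted at the origin on the work surface. World frame = base frame: x ahead of the robot, y to its left, z up, the work surface at z = 0. Lengths are in m, angles in rad, forces in N, time in s.
With the tool pointing down it reaches from about 0.425 to 0.8 m from the base axis. Payload 8.3 kg.
Tool frame: the origin (TCP) lies midway between the tips of the shut fingers; the grasp point (between the pads) lies 19 mm behind it; z points along the fingers, y is the line along which they close (so a half turn about z gives the same grasp; the last joint's range is limited). The gripper opens to 85 mm and grips with 20 to 120 N. Pads are 22 mm wide; open, the fingers measure 114 mm over their backs; the gripper's body (76 mm by 85 mm) begins 54 mm behind the grasp point. The pads swing forward as they close: fully open they stand 13 mm farther back than shut.
Start: joints at [-1.232, 0.383, 0.016, 1.37, -0.006, 1.388, -0.046], TCP at [0.244, 0.575, 0.231] pointing down, gripper open.
Joint ranges: [-2.95, 2.95], [-0.25, 2.06], [-1.52, 1.56], [0.18, 2.33], [-1.44, 4.58], [0.02, 2.06], [-3.01, 3.01]. Speed limits (rad/s): [2.39, 2.39, 3.01, 3.01, 3.14, 3.14, 3.14].

## Interface

Orientations are given as [roll, pitch, yaw] about the fixed x, y, z axes, in that order (R = Rz(yaw) Ry(pitch) Rx(roll)).
In Python, from station import bot gives the robot as it stands.
- The arm moves only by the tool carry_out, never from a script. Its argument "plan" is text: rows parted by semicolons, each of 4 numbers parted by spaces: the shift along the world's x, y, z in units of 25 mm (1.0 is 25 mm), then the turn about the world's z in units of 8 degrees (1.0 is 8 degrees). A call has 1 to 8 rows; each row shifts and turns the commanded pose from where the row before left it; what a row does not reach is not made up. A row lasts 1/10 s, in which the tool goes at most 50 mm and 8.59 degrees, less where a joint would pass 70% of its speed; a pose out of reach is approached as far as the arm can. A call is refused whole if a number of a shift passes 1 or a number of a turn 1, either way. A call with a gripper value outside its range is refused whole. "claw" is the opening, from 0 (shut) to 1 (fully open), set as the call begins (left out, the last holds). The fingers move at their own pace and stop on an object; the grip force is fixed at half the most. Time passes only in rows, so rows that do not move let the fingers close. It gives the time, the measured TCP pose, the force, the opening and the grip force at its end, in the units of the state.
- bot.sense(): the state, without advancing time (a new reading comes with each control period).
- bot.snapshot(name): name is "side" or "top" or "wrist"; returns the picture (480x640x3 uint8, red, green, blue); there is no depth.
- bot.camera_info(name): a dict with "mtx" (3x3 intrinsics, pixels), "dist_coeffs" ([k1, k2, p1, p2, k3] as OpenCV has them; the pictures are not rectified), "origin" and "rotation" of the camera in the world. Camera axes: x right, y down, z forward; pixel columns grow to the right and rows downward; lengths in m; the calibration is good to about 2 mm. A picture is of the moment at which its call begins: read the wrist's pose just before it. camera_info takes no time and is no camera call; for the wrist camera it gives the pose at the moment of the call.
- bot.finish_job(): hands the job in; it is judged then, once.
The state is a dict: "time_s": time; "joint_pos": joint angles; "qvel": joint speeds; "joint_torque": joint torques, N m; "position": TCP position; "eef_rot": TCP orientation; "contact_force": force on the tool from outside, world axes, zero at the start; "moment": the same for the moment, N m; "opening": finger opening in m; "grip_force": force on a finger pad.
Only numpy, scipy, OpenCV 4.12 (cv2) and the standard library are available. Lean on these libraries where they do the work, as an engineer would, in place of code of your own. Each camera call takes 0.05 s, during which the arm holds its last target. There are 200 camera calls.

## Working session

There is one attempt and no reset: what is moved stays moved. The work goes in short steps, Python scripts to look and compute and a tool call to move; the robot and the scene stay as the last step left them, time stands still between calls to the robot, and variables do not carry over. Pictures are saved under pics/ and viewed, at most 10 in all, crops included, and the job is handed in when it is done.

Besides the shell and the picture viewer there is one more tool, called as name(argument=value, ...) on one line, values as JSON. carry_out: Moves the arm, as the interface text tells. Its arguments: {"type":"object","properties":{"plan":{"type":"string"},"claw":{"type":"number"}},"required":["plan"]}

```bash
mkdir -p pics
cat > h.py <<'E'
import numpy as np, cv2
from station import bot
def save(n,f):
    im=bot.snapshot(n); cv2.imwrite('pics/'+f,im[:,:,::-1]); return im
def ray(c,px):
    K=np.array(c['mtx'],float); d=np.array(c['dist_coeffs'],float)
    u=cv2.undistortPoints(np.array([[px]],float),K,d)[0,0]
    return np.array(c['origin'],float), np.array(c['rotation'],float)@np.array([u[0],u[1],1.])
def atz(c,px,z):
    o,r=ray(c,px); return o+r*(z-o[2])/r[2]
def tri(obs):
    A=np.zeros((3,3));b=np.zeros(3)
    for c,px in obs:
        o,r=ray(c,px); r=r/np.linalg.norm(r); P=np.eye(3)-np.outer(r,r); A+=P;b+=P@o
    return np.linalg.solve(A,b)
E
python3 - <<'E'
from h import *
print(bot.sense())
for n in('side','top'): save(n,n+'0.png'); c=bot.camera_info(n);print(n,c)
print(bot.camera_info('wrist'))
E
```

```text
{'time_s': 0.0, 'joint_pos': array([-1.23189453,  0.38425222,  0.01639443,  1.37112803, -0.00630306,
        1.3882052 , -0.04652025]), 'qvel': array([-0.0009585 , -0.00014099,  0.00015987,  0.0006944 , -0.00058557,
       -0.00069129, -0.00034844]), 'joint_torque': array([-7.47229819e-05, -6.27595139e+01,  8.43981039e-01, -3.71843612e+01,
        1.63037149e-02,  1.39872931e-02,  2.20285273e-05]), 'position': array([0.24420717, 0.57477994, 0.23028209]), 'eef_rot': array([-3.13964984e+00,  3.98203042e-05,  2.73981502e+00]), 'contact_force': array([ 0.56504677,  0.73549798, -0.01075113]), 'moment': array([-0.04780527, -0.00953546, -0.01302111]), 'grip_force': 0.0, 'opening': 0.08562042261631368}
side {'mtx': array([[459.64505191,   0.        , 325.96264449],
       [  0.        , 459.64505191, 235.73505064],
       [  0.        ,   0.        ,   1.        ]]), 'dist_coeffs': array([-0.00099213,  0.        ,  0.        ,  0.        ,  0.        ]), 'origin': array([ 0.46443268, -0.60095164,  0.57302579]), 'rotation': array([-2.22482114,  0.00284477, -0.19646163])}
top {'mtx': array([[473.73189399,   0.        , 319.14579257],
       [  0.        , 473.73189399, 237.52226613],
       [  0.        ,   0.        ,   1.        ]]), 'dist_coeffs': array([-0.00088747,  0.        ,  0.        ,  0.        ,  0.        ]), 'origin': array([0.45619753, 0.03322065, 0.95697997]), 'rotation': array([-2.99210333e+00, -2.49561494e-03, -1.59493827e+00])}
{'mtx': array([[414.38130492,   0.        , 324.48472582],
       [  0.        , 414.38130492, 239.25224995],
       [  0.        ,   0.        ,   1.        ]]), 'dist_coeffs': array([-0.06151097,  0.        ,  0.        ,  0.        ,  0.        ]), 'origin': array([0.18297948, 0.60184706, 0.37231987]), 'rotation': array([2.87179194e+00, 6.96552998e-04, 1.16864313e+00])}
```

```bash
sed -i "s/np.array(c\['rotation'\],float)@/Rot.from_euler('xyz',c['rotation']).as_matrix()@/; 1a from scipy.spatial.transform import Rotation as Rot" h.py; cat h.py | sed -n 1,10p
```

```text
import numpy as np, cv2
from scipy.spatial.transform import Rotation as Rot
from station import bot
def save(n,f):
    im=bot.snapshot(n); cv2.imwrite('pics/'+f,im[:,:,::-1]); return im
def ray(c,px):
    K=np.array(c['mtx'],float); d=np.array(c['dist_coeffs'],float)
    u=cv2.undistortPoints(np.array([[px]],float),K,d)[0,0]
    return np.array(c['origin'],float), Rot.from_euler('xyz',c['rotation']).as_matrix()@np.array([u[0],u[1],1.])
def atz(c,px,z):
```

View pics/top0.png

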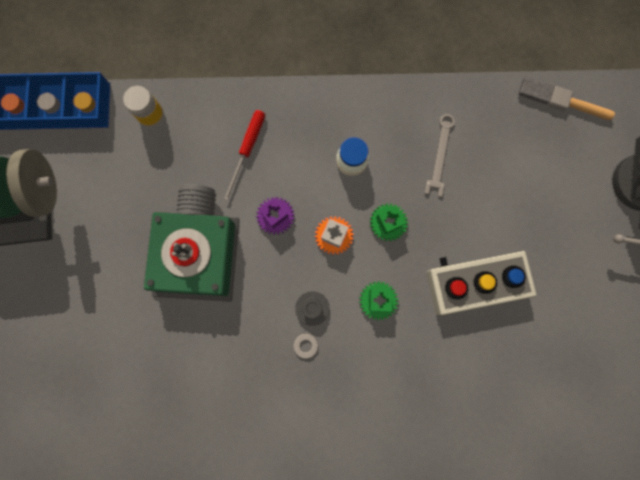

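View pics/side0.png

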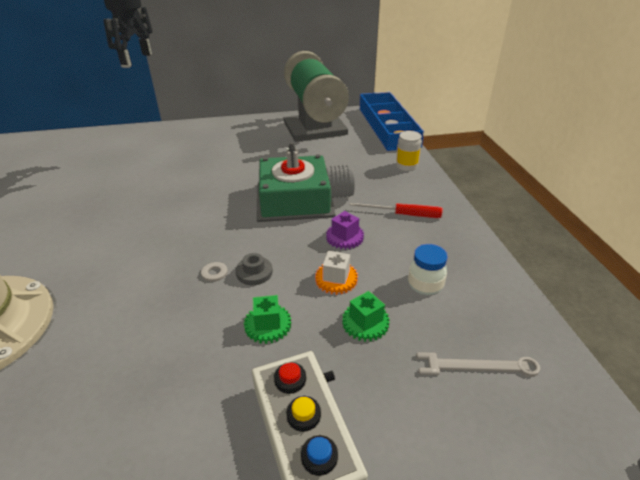

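The top view shows red, yellow and blue keys at (458,288), (486,282) and (514,276), the gear at (335,234) and the spindle at (184,251). In the side view the keys are at (290,374), (303,409) and (319,450), the gear boss at (337,264) and the spindle at (292,150).

Run:
```python
from h import *
T,S=bot.camera_info('top'),bot.camera_info('side')
it,is_=cv2.imread('pics/top0.png'),cv2.imread('pics/side0.png')
def blob(im,c,r,h):
    hsv=cv2.cvtColor(im,cv2.COLOR_BGR2HSV).astype(int)
    m=(abs((hsv[...,0]-h+90)%180-90)<10)&(hsv[...,1]>150)&(hsv[...,2]>60)
    y,x=np.nonzero(m); k=np.hypot(x-c[0],y-c[1])<r
    return [x[k].mean(),y[k].mean()],k.sum()
for n,h,a,b in(('red',0,(458,288),(290,374)),('yel',23,(486,282),(303,409)),('blue',108,(514,276),(319,450))):
    p,q=blob(it,a,13,h),blob(is_,b,17,h); print(n,p,q,tri([(T,p[0]),(S,q[0])]),atz(T,p[0],.068))
p=blob(it,(335,234),24,12)
print('gear boss tri',tri([(T,(334.5,232.5)),(S,(338,258))]),atz(T,(334.5,232.5),.048),'spindle',atz(T,(182,249.5),.14))
a=cv2.resize(it[208:260,308:360],(400,400),interpolation=2);b=cv2.resize(it[225:277,158:210],(400,400),interpolation=2)
c=cv2.resize(is_[236:292,310:366],(400,400)[::1],interpolation=2);
cv2.imwrite('pics/c1.png',cv2.resize(np.hstack([a,b]),(800,400)))
```

```text
red ([np.float64(458.0353982300885), np.float64(287.27433628318585)], np.int64(226)) ([np.float64(289.42821158690174), np.float64(372.89672544080605)], np.int64(397)) [ 0.48893504 -0.23042766  0.06502007] [ 0.48978367 -0.22956622  0.068     ]
yel ([np.float64(486.74583333333334), np.float64(281.45)], np.int64(240)) ([np.float64(303.061876247505), np.float64(408.7185628742515)], np.int64(501)) [ 0.49842158 -0.28510096  0.06515327] [ 0.49933535 -0.28412265  0.068     ]
blue ([np.float64(515.6666666666666), np.float64(275.6519607843137)], np.int64(204)) ([np.float64(318.9443447037702), np.float64(450.2926391382406)], np.int64(557)) [ 0.5078979  -0.34014735  0.06581563] [ 0.50886625 -0.3392926   0.068     ]
gear boss tri [ 0.60245472 -0.00233309  0.05294413] [ 0.6021671  -0.00242555  0.048     ] spindle [0.5637943  0.26677503 0.14      ]
```

View pics/c1.png

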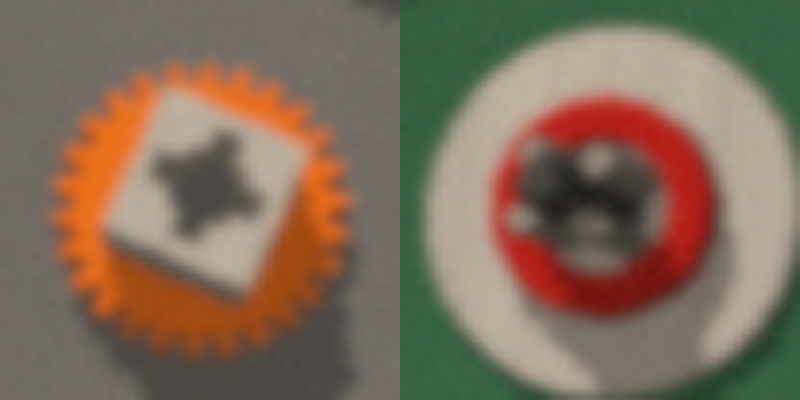

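The crop shows the square boss, with its bore centre at (334.9,232.0) and its edges at about 23°. The spindle ribs are partly visible, so I'll look at them from the wrist camera.

carry_out(plan="0.9 -0.9 0.2 0;0.9 -0.9 0.2 0;0.9 -0.9 0.2 0;0.9 -0.9 0.2 0;0.9 -0.9 0.2 0;0.9 -0.9 0.2 0;0.9 -0.9 0.2 0;0.9 -0.9 0.2 0", claw=0)

```text
time_s: 0.9
position: [0.425, 0.394, 0.2711]
eef_rot: [-3.141, -0.0, 2.74]
contact_force: [0.4, -0.6, -1.2]
opening: 0.0002
grip_force: 0.0
```

carry_out(plan="0.9 -0.9 0 0;0.9 -0.9 0 0;0.9 -0.9 0 0;0.9 -0.9 0 0;0.9 -0.7 0 0;0 0 0 0;0 0 0 0;0 0 0 0")

```text
time_s: 1.7
position: [0.5359, 0.2889, 0.2709]
eef_rot: [-3.141, -0.001, 2.742]
contact_force: [-0.6, 0.3, -0.4]
opening: -0.0001
grip_force: 0.0
```

Run:
```python
from h import *
print(bot.sense()['position'],bot.sense()['eef_rot'],bot.sense()['time_s'])
import json
c=bot.camera_info('wrist');print(c)
im=save('wrist','w1.png')
np.save('w1.npy',c,allow_pickle=True)
```

```text
[0.53593645 0.28885061 0.27090585] [-3.14135474e+00 -1.10840400e-03  2.74152446e+00] 1.7
{'mtx': array([[414.38130492,   0.        , 324.48472582],
       [  0.        , 414.38130492, 239.25224995],
       [  0.        ,   0.        ,   1.        ]]), 'dist_coeffs': array([-0.06151097,  0.        ,  0.        ,  0.        ,  0.        ]), 'origin': array([0.47472769, 0.31551361, 0.41294452]), 'rotation': array([ 2.87293676e+00, -8.74864600e-04,  1.17029265e+00])}
```

View pics/w1.png

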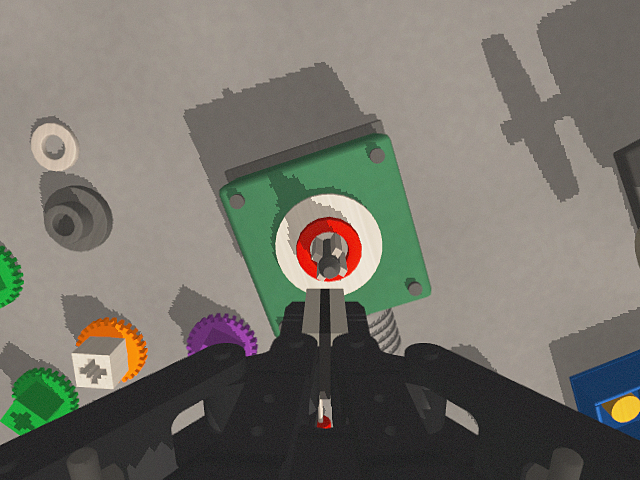

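The wrist view shows the spindle at about (330,262), the collar at (329,250) and the gear boss at about (95,365).

Run:
```python
from h import *
c=np.load('w1.npy',allow_pickle=True).item()
im=cv2.imread('pics/w1.png')
a=cv2.resize(im[210:290,290:370],(560,560),interpolation=2)
b=cv2.resize(im[325:405,60:140],(240,560)[::-1] and (240,240),interpolation=2)
o=np.zeros((560,800,3),np.uint8);o[:,:560]=a;o[:240,560:]=b
cv2.imwrite('pics/c2.png',o)
h=cv2.cvtColor(im,cv2.COLOR_BGR2HSV)
m=(((h[...,0]<6)|(h[...,0]>174))&(h[...,1]>150)&(h[...,2]>60)).astype(np.uint8);m[300:]=0
cs=max(cv2.findContours(m,0,1)[0],key=cv2.contourArea);(e)=cv2.fitEllipse(cv2.convexHull(cs));print(e)
print(atz(c,e[0],.092))
# known corners of housing
for p in [(237,201),(377,155),(414,288)]: print(p,atz(c,p,.08))
```

```text
((328.43463134765625, 248.98109436035156), (64.06774139404297, 65.17208099365234), 88.94029998779297)
[0.56496423 0.28108189 0.092     ]
(237, 201) [0.50164755 0.2269885  0.08      ]
(377, 155) [0.51174603 0.34532007 0.08      ]
(414, 288) [0.62971444 0.33427484 0.08      ]
```

View pics/c2.png

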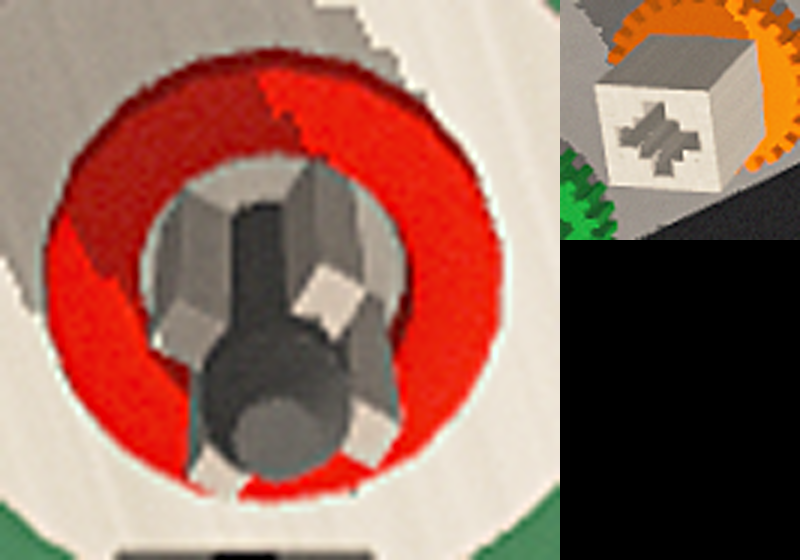

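Run:
```python
from h import *
c=np.load('w1.npy',allow_pickle=True).item()
f=lambda p,z:atz(c,((p[0]+.5)/7-.5+290,(p[1]+.5)/7-.5+210),z)
A,C,B,D=[f(p,.125) for p in((346,278),(212,492),(161,324),(387,443))]
print((A+C)/2,(B+D)/2,f((275,437),.142),'w',np.linalg.norm(A-C),np.linalg.norm(B-D))
for v in(A-C,B-D): print(np.degrees(np.arctan2(v[1],v[0])))
# rib edge directions
for p,q in(((328,265),(365,292)),((398,420),(376,467))):
  v=f(p,.125)-f(q,.125);print('edge',np.degrees(np.arctan2(v[1],v[0])))
# gear from w1 crop scale 3 ; boss top corners
g=lambda p,z:atz(c,((p[0]-560+.5)/3-.5+60,(p[1]+.5)/3-.5+325),z)
P=[g(p,.048) for p in((597,85),(710,90),(720,192),(609,184))]
print(np.mean(P,0),[np.linalg.norm(P[i]-P[i-1]) for i in range(4)],[np.degrees(np.arctan2(*(P[i]-P[i-1])[1::-1])) for i in range(4)])
T=bot.camera_info('top');
t=lambda p:atz(T,((p[0]+.5)/7.69-.5+308,(p[1]+.5)/7.69-.5+208),.048)
print('bore top',t((207,185)),'tri',tri([(c,((659-560+.5)/3-.5+60,(138.5)/3-.5+325)),(T,((207.5)/7.69-.5+308,(185.5)/7.69-.5+208))]))
v=t((312,148))-t((165,85));print(np.degrees(np.arctan2(v[1],v[0])))
tt=lambda p,z:atz(T,((p[0]-400+.5)/7.69-.5+158,(p[1]+.5)/7.69-.5+225),z)
print('collar top cam',tt((604,207),.092))
print('tri collar',tri([(c,(328.4,249)),(T,((204.5)/7.69-.5+158,(207.5)/7.69-.5+225))]))
```

```text
[0.56706191 0.28055106 0.125     ] [0.56668232 0.28029958 0.125     ] [0.56638724 0.28025664 0.142     ] w 0.027472379372491196 0.027119633198706458
126.50473314330773
-141.98474047173266
edge -150.06704595441838
edge 133.90022343918497
[0.60368623 0.00166602 0.048     ] [np.float64(0.03940619459835125), np.float64(0.03979849816182809), np.float64(0.04042334230134624), np.float64(0.040033967967753825)] [np.float64(152.570121701463), np.float64(65.60659661751018), np.float64(-27.038035945459757), np.float64(-115.86684978581751)]
bore top [ 0.60389575 -0.00244276  0.048     ] tri [ 0.60503804 -0.00257766  0.0428465 ]
-114.94579967029613
collar top cam [0.56635137 0.2765858  0.092     ]
tri collar [0.56793337 0.27979468 0.08085451]
```

carry_out(plan="-0.1 -0.95 0 -0.7;-0.1 -0.95 0 -0.7;-0.1 -0.95 0 -0.7;-0.1 -0.95 0 -0.7;-0.1 -0.95 0 -0.7;-0.1 -0.95 0 -0.7;-0.1 -0.95 0 -0.7;-0.1 -0.95 0 -0.7")

```text
time_s: 2.55
position: [0.5162, 0.0981, 0.2714]
eef_rot: [3.141, -0.001, 1.956]
contact_force: [0.0, -0.2, 0.2]
opening: -0.0001
grip_force: 0.0
```

carry_out(plan="-0.1 -0.95 0 -0.7;-0.1 -0.95 0 -0.7;-0.1 -0.95 0 -0.7;-0.1 -0.95 0 -0.7;-0.1 -0.95 0 -0.7;-0.1 -0.95 0 -0.7;-0.1 -0.95 0 -0.7;-0.1 -0.95 0 -0.7")

```text
time_s: 3.35
position: [0.4967, -0.0919, 0.2714]
eef_rot: [3.142, -0.001, 1.174]
contact_force: [1.4, -0.2, 0.2]
opening: -0.0004
grip_force: 0.0
```

carry_out(plan="0 -0.95 -0.7 0;0 -0.95 -0.7 0;0 -0.95 -0.7 0;0 -0.95 -0.7 0;0 -0.8 -0.7 0;0 0 -0.7 0;0 0 -0.7 0;0 0 -0.7 0")

```text
time_s: 4.15
position: [0.4972, -0.206, 0.1306]
eef_rot: [-3.142, -0.001, 1.178]
contact_force: [1.0, 0.1, 0.3]
opening: 0.0003
grip_force: 0.0
```

Run:
```python
from h import *
c=bot.camera_info('wrist');im=save('wrist','w2.png')
h=cv2.cvtColor(cv2.imread('pics/w2.png'),cv2.COLOR_BGR2HSV).astype(int)
for n,k in(('r',0),('y',24),('b',108)):
    m=((abs((h[...,0]-k+90)%180-90)<9)&(h[...,1]>140)&(h[...,2]>60)).astype(np.uint8)
    for q in sorted(cv2.findContours(m,0,1)[0],key=cv2.contourArea)[-2:]:
        if len(q)>8:
            e=cv2.fitEllipse(q);print(n,np.round(e[0]),np.round(e[1]),cv2.contourArea(q),atz(c,e[0],.068))
```

```text
r [328. 293.] [42. 47.] 683.0 [ 0.49236643 -0.22326395  0.068     ]
y [387. 351.] [ 3. 17.] 43.0 [ 0.50986416 -0.26820298  0.068     ]
```

View pics/w2.png

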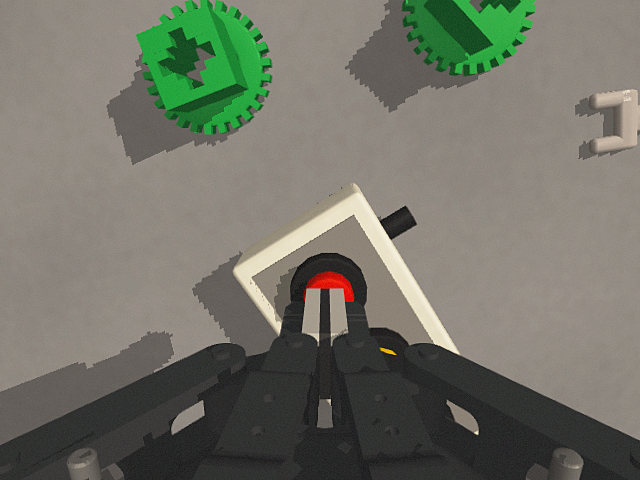

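The red cap is half hidden by the fingertips, with its centre at about (329,297), or (0.491,-0.226). I'll press red now.

carry_out(plan="-0.3 -0.8 0 0;0 0 -0.8 0;0 0 -0.8 0;0 0 -0.5 0;0 0 -0.4 0;0 0 -0.3 0;0 0 0 0;0 0 0 0")

```text
time_s: 5.0
position: [0.4898, -0.2266, 0.0621]
eef_rot: [3.141, -0.001, 1.177]
contact_force: [-3.2, 4.5, 7.8]
opening: -0.0002
grip_force: 3.7
```

carry_out(plan="0 0 0 0;0 0 0.6 0;0 0 0.6 0;0.1 -0.7 0 0;0.1 -0.7 0 0;0.2 -0.8 0 0;0 0 0 0;0 0 0 0")

```text
time_s: 5.8
position: [0.4996, -0.2827, 0.0922]
eef_rot: [3.141, 0.0, 1.175]
contact_force: [0.9, 0.4, -0.7]
opening: 0.0
grip_force: 0.0
```

carry_out(plan="0 0 -0.4 0;0 0 -0.4 0;0 0 -0.4 0;0 0 0 0;0 0 0 0;0 0 0.5 0;0 0 0.7 0;0 0 0 0")

```text
time_s: 6.6
position: [0.5003, -0.2828, 0.0929]
eef_rot: [3.139, 0.0, 1.176]
contact_force: [-0.1, -0.8, -0.2]
opening: -0.0002
grip_force: 0.0
```

carry_out(plan="0.1 -0.7 0 0;0.1 -0.7 0 0;0.2 -0.8 0 0;0 0 0 0;0 0 -0.4 0;0 0 -0.4 0;0 0 -0.4 0;0 0 0 0")

```text
time_s: 7.4
position: [0.5094, -0.3361, 0.062]
eef_rot: [-3.141, -0.002, 1.177]
contact_force: [-5.1, 4.1, 13.8]
opening: -0.0002
grip_force: 7.1
```

carry_out(plan="0 0 0 0;0 0 1 0;0 0 1 0;0.3 0.9 0.9 0;0.3 0.9 0.9 0;0.3 0.9 0.9 0;0.3 0.9 0.8 0;0.2 0.9 0 0")

```text
time_s: 8.2
position: [0.546, -0.2235, 0.2008]
eef_rot: [3.138, -0.001, 1.177]
contact_force: [-0.6, 0.1, 0.3]
opening: 0.0
grip_force: 0.0
```

carry_out(plan="0.2 0.9 0 0;0.2 0.9 0 0;0.2 0.9 0 0;0.2 0.9 0 0;0.1 0.9 0 0;0.1 0.9 0 0;0 0 0 0;0 0 0 0", claw=1)

```text
time_s: 9.0
position: [0.569, -0.0886, 0.1978]
eef_rot: [-3.14, 0.0, 1.178]
contact_force: [0.3, -0.5, -0.6]
opening: 0.0857
grip_force: 0.0
```

Run:
```python
from h import *
c=bot.camera_info('wrist');s=bot.sense();print(s['position'],s['eef_rot'],s['opening'])
im=save('wrist','w3.png');np.save('w3.npy',c,allow_pickle=True)
im=cv2.imread('pics/w3.png')
px,_=cv2.projectPoints(np.array([[.604,.0,.03]]),*(lambda R,o:(cv2.Rodrigues(R.T)[0],-R.T@o))(Rot.from_euler('xyz',c['rotation']).as_matrix(),np.array(c['origin'])),c['mtx'],np.array(c['dist_coeffs']))
x,y=px[0,0].round().astype(int);print(x,y)
x0,y0=x-75,max(y-60,0)
print(x0,y0)
cv2.imwrite('pics/c3.png',cv2.resize(im[y0:y0+120,x0:x0+150],None,fx=5,fy=5,interpolation=2))
```

```text
[ 0.56904413 -0.08863846  0.19784273] [-3.14032634e+00  1.78774077e-04  1.17830484e+00] 0.08571072877430158
322 86
247 26
```

View pics/c3.png

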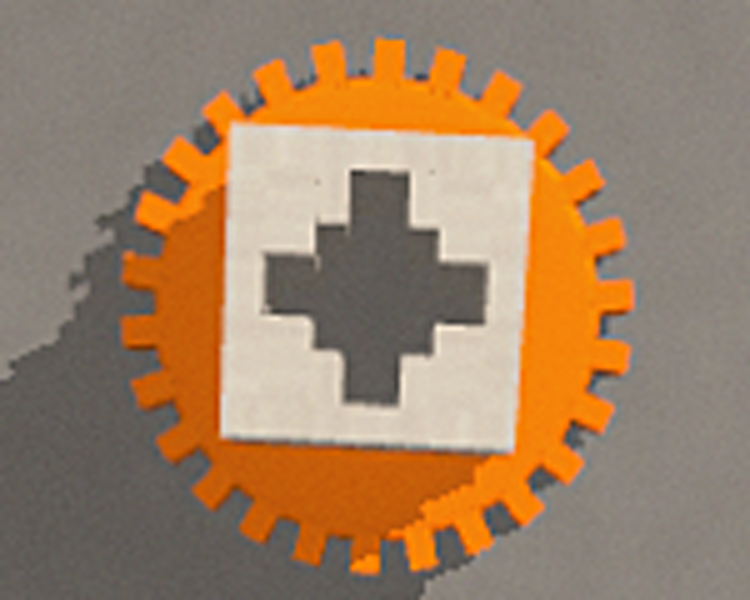

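The crop shows the boss corners at (230,124), (534,140), (516,452) and (221,438), which gives the gear's pose directly.

Run:
```python
from h import *
c=np.load('w3.npy',allow_pickle=True).item();c1=np.load('w1.npy',allow_pickle=True).item()
px=lambda p:((p[0]+.5)/5-.5+247,(p[1]+.5)/5-.5+26)
Q=[(230,124),(534,140),(516,452),(221,438)]
P=[atz(c,px(p),.048) for p in Q]
print(np.mean(P,0),[np.linalg.norm(P[i]-P[i-1]) for i in range(4)],[np.degrees(np.arctan2(*(P[i]-P[i-1])[1::-1]))%90 for i in range(4)])
print('tri',tri([(c,px(np.mean(Q,0))),(c1,(98.5/3-.5+60,138.5/3-.5+325))]))
```

```text
[6.04115350e-01 1.46094648e-04 4.80000000e-02] [np.float64(0.04008741050566831), np.float64(0.04001030299334929), np.float64(0.03993452572997422), np.float64(0.04005523676026071)] [np.float64(64.78923454570585), np.float64(64.61760833178907), np.float64(64.85394092414512), np.float64(64.83652686832525)]
tri [6.04067809e-01 4.28045855e-04 4.66391970e-02]
```

carry_out(plan="0.4 0.9 -0.6 -0.34;0.4 0.9 -0.6 0;0.4 0.9 -0.6 0;0.2 0.86 -0.6 0;0 0 -0.6 0;0 0 -0.6 0;0 0 0 0;0 0 0 0")

```text
time_s: 9.85
position: [0.6041, -0.0024, 0.1088]
eef_rot: [-3.141, 0.001, 1.126]
contact_force: [-1.0, -0.2, 0.4]
opening: 0.0854
grip_force: 0.0
```

carry_out(plan="0 0.1 -0.7 0;0 0 -0.7 0;0 0 -0.7 0;0 0 -0.7 0;0 0 -0.6 0;0 0 -0.4 0;0 0 0 0;0 0 0 0")

```text
time_s: 10.65
position: [0.6048, 0.0014, 0.0143]
eef_rot: [3.141, -0.0, 1.128]
contact_force: [0.3, -0.1, 0.7]
opening: 0.0853
grip_force: 0.0
```

carry_out(plan="0 0 0 0;0 0 0 0;0 0 0 0;0 0 0 0;0 0 0 0;0 0 0 0;0 0 0 0;0 0 0 0", claw=0)

```text
time_s: 11.45
position: [0.6048, 0.0018, 0.0145]
eef_rot: [3.141, -0.001, 1.129]
contact_force: [-1.4, 0.2, 4.9]
opening: 0.0395
grip_force: 61.8
```

carry_out(plan="0 0 0.5 0;0 0 1 0;0 0 1 0;0 0 1 0;-0.5 0.9 1 -0.4;-0.5 0.9 1 -0.4;-0.5 0.9 1 -0.4;-0.5 0.9 1 -0.4")

```text
time_s: 12.25
position: [0.5533, 0.0922, 0.2025]
eef_rot: [-3.141, 0.0, 0.902]
contact_force: [0.1, -0.1, -2.3]
opening: 0.039
grip_force: 61.1
```

carry_out(plan="-0.5 0.9 1 -0.4;-0.5 0.9 1 -0.4;-0.5 0.9 0 -0.4;-0.5 0.9 0 -0.4;-0.3 0.9 0 -0.25;-0.2 0.6 0 0;0 0 0 0;0 0 0 0")

```text
time_s: 13.05
position: [0.4921, 0.2184, 0.2513]
eef_rot: [3.141, 0.0, 0.647]
contact_force: [0.5, -0.8, -2.1]
opening: 0.0389
grip_force: 61.2
```

Run:
```python
from h import *
c=bot.camera_info('wrist');s=bot.sense();print(s['position'],s['eef_rot'],s['opening'],s['contact_force'])
im=save('wrist','w4.png');np.save('w4.npy',c,allow_pickle=True)
im=cv2.imread('pics/w4.png')
px,_=cv2.projectPoints(np.array([[.566,.28,.12]]),*(lambda R,o:(cv2.Rodrigues(R.T)[0],-R.T@o))(Rot.from_euler('xyz',c['rotation']).as_matrix(),np.array(c['origin'])),c['mtx'],np.array(c['dist_coeffs']))
x,y=px[0,0].round().astype(int);print(x,y)
x0,y0=x-50,max(y-38,0);print(x0,y0)
cv2.imwrite('pics/c4.png',cv2.resize(im[y0:y0+75,x0:x0+100],None,fx=8,fy=8,interpolation=2))
```

```text
[0.49207993 0.21839063 0.25127214] [3.14092888e+00 4.56298973e-04 6.47377052e-01] 0.03894405187941685 [ 0.48713844 -0.83333705 -2.14276695]
317 80
267 42
```

View pics/c4.png

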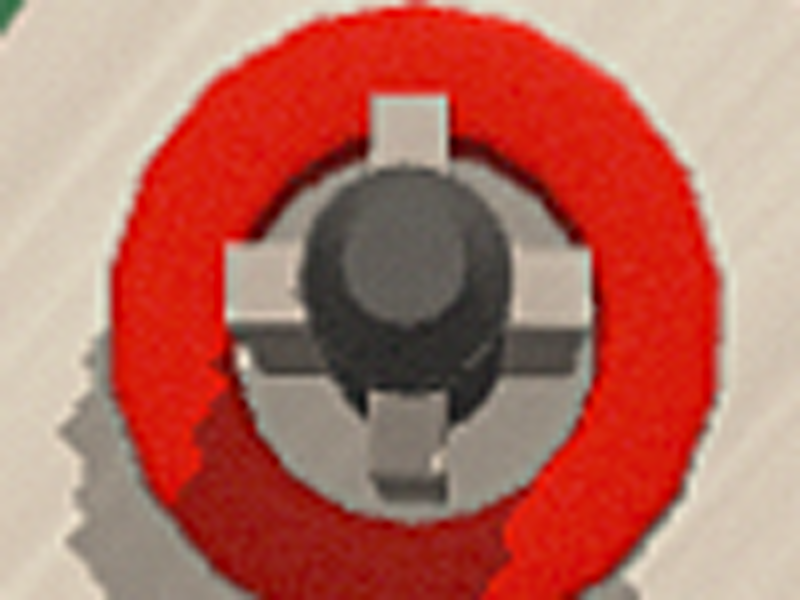

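The ribs' outer edges show clearly: left (228,284), right (591,286), top (410,95) and bottom (409,473). The tip is at (404,262).

Run:
```python
from h import *
c=np.load('w4.npy',allow_pickle=True).item();c1=np.load('w1.npy',allow_pickle=True).item()
px=lambda p:((p[0]+.5)/8-.5+267,(p[1]+.5)/8-.5+42)
L,R,U,D=[atz(c,px(p),.125) for p in((228,284),(591,286),(410,95),(409,473))]
print((L+R)/2,(U+D)/2,np.linalg.norm(L-R),np.linalg.norm(U-D),'tip',atz(c,px((404,262)),.142))
for v in(L-R,U-D):print(np.degrees(np.arctan2(v[1],v[0]))%90)
print('tri rib-centre',tri([(c,px((409.5,284.5))),(c1,(277/7-.5+290,384.5/7-.5+210))]),'tip',tri([(c,px((404,262))),(c1,(275.5/7-.5+290,437.5/7-.5+210))]))
```

```text
[0.56708953 0.28021815 0.125     ] [0.56702093 0.2801667  0.125     ] 0.027742190138134493 0.027557913836706777 tip [0.56679961 0.28015593 0.142     ]
36.7232318367668
36.70857442410631
tri rib-centre [0.56719737 0.2803194  0.12368639] tip [0.56683221 0.28017775 0.1408652 ]
```

carry_out(plan="0.8 0.6 0 -0.05;0.8 0.7 0 0;0.8 0.7 0 0;0.65 0.51 -0.5 0;0 0 -0.8 0;0 0 -0.8 0;0 0 -0.8 0;0 0 -0.3 0")

```text
time_s: 13.9
position: [0.5679, 0.2797, 0.169]
eef_rot: [3.141, 0.004, 0.638]
contact_force: [-0.0, 0.7, -2.3]
opening: 0.0393
grip_force: 61.3
```

carry_out(plan="0 0 0 0;0 0 0 0")

```text
time_s: 14.1
position: [0.5689, 0.2814, 0.1723]
eef_rot: [3.141, -0.001, 0.639]
contact_force: [-0.4, 0.3, -1.9]
opening: 0.039
grip_force: 61.3
```

carry_out(plan="0 0 -0.4 0;0 0 -0.4 0;0 0 -0.3 0;0 0 0 0;0 0 0 0")

```text
time_s: 14.6
position: [0.5679, 0.282, 0.1435]
eef_rot: [-3.142, 0.001, 0.64]
contact_force: [0.5, 0.7, -3.2]
opening: 0.0394
grip_force: 61.3
```

carry_out(plan="0 0 -0.2 0;0 0 -0.2 0;0 0 -0.2 0;0 0 0 0;0 0 0 0")

```text
time_s: 15.1
position: [0.568, 0.282, 0.1286]
eef_rot: [-3.142, 0.0, 0.64]
contact_force: [-1.6, -0.1, -2.4]
opening: 0.0392
grip_force: 61.3
```

carry_out(plan="0 0 -0.3 0;0 0 -0.3 0;0 0 -0.3 0;0 0 0 0;0 0 0 0")

```text
time_s: 15.6
position: [0.5681, 0.2821, 0.1066]
eef_rot: [-3.141, -0.0, 0.64]
contact_force: [0.2, 0.9, -2.2]
opening: 0.0391
grip_force: 61.5
```

carry_out(plan="0 0 -0.1 0;0 0 -0.1 0;0 0 -0.1 0;0 0 0 0;0 0 0 0")

```text
time_s: 16.1
position: [0.5683, 0.2821, 0.0999]
eef_rot: [-3.141, -0.001, 0.64]
contact_force: [-6.1, -1.1, 9.2]
opening: 0.0394
grip_force: 62.6
```

carry_out(plan="0 0 -0.08 0;0 0 0 0;0 0 0 0;0 0 0 0")

```text
time_s: 16.5
position: [0.5683, 0.2822, 0.0985]
eef_rot: [-3.141, -0.001, 0.64]
contact_force: [-7.1, -2.5, 13.0]
opening: 0.0393
grip_force: 63.2
```

carry_out(plan="0 0 -0.08 0;0 0 0 0;0 0 0 0;0 0 0 0;0 0 0 0")

```text
time_s: 17.0
position: [0.5684, 0.2822, 0.0984]
eef_rot: [-3.14, -0.002, 0.64]
contact_force: [-11.4, -4.0, 26.0]
opening: 0.0397
grip_force: 64.9
```

The force rose with no further movement, so the collar is at its stop. I'll check the seating visually before handing in.

Run:
```python
from h import *
im=save('side','s2.png');im=cv2.imread('pics/s2.png')
cv2.imwrite('pics/c5.png',cv2.resize(im[100:220,220:380],None,fx=5,fy=5,interpolation=2))
```

```text
(no output)
```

View pics/c5.png

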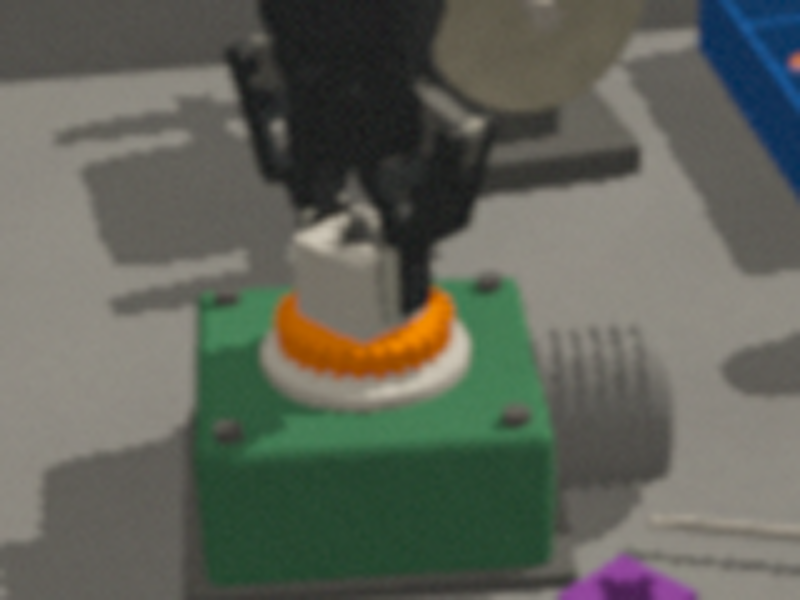

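The side view shows the gear level and fully down on the spindle, at about (365,330) in the crop and still gripped.

```bash
python3 -c "
from station import bot
print(bot.finish_job())"
```

```text
the job is handed in; nothing more can be done
None
```

I pressed red, yellow and blue in order and handed the job in with the orange gear meshed on the spindle, still gripped and pressed against the collar's stop at about 26 N; no verdict came back, and I took no reading with yellow down.

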